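# Stand up the fallen tea tin and hold it over the checkout scanner

## Robot

A 6-joint arm with a two-finger parallel gripper is mounted at the origin on the work surface. World frame = base frame: x ahead of the robot, y to its left, z up, the work surface at z = 0. Lengths are in m, angles in degrees, forces in N, time in s.
With the tool pointing down it reaches from about 0.325 to 0.9 m from the base axis. Payload 3.5 kg.
Tool frame: the origin (TCP) lies between the finger pads; the fingertips stand 22 mm ahead of it and the grasp point (between the pads) lies 3 mm ahead of it; z points along the fingers, y is the line along which they close (so a half turn about z gives the same grasp; the last joint's range is limited). The gripper opens to 85 mm and grips with 20 to 120 N. Pads are 22 mm wide; open, the fingers measure 114 mm over their backs; the gripper's body (76 mm by 85 mm) begins 54 mm behind the grasp point. The pads swing forward as they close: fully open they stand 13 mm farther back than shut.
Start: joints at [-74.737, 15.837, -1.513, 72.651, 0, 84.076], TCP at [0.226, -0.583, 0.253] pointing down, gripper open.
Joint ranges: [-178.77, 178.77], [-48.84, 107.48], [-61.69, 71.31], [-111.58, 123.2], [-90, 87.43], [-180, 180]. Speed limits (degrees/s): [147.25, 147.25, 180, 180, 180, 180].

## Interface

Orientations are given as a 3x3 rotation matrix whose columns are the frame's x, y, z axes.
In Python, from rig import ctrl, eoat, ik, status, read_camera, camera_info, ticket, boxes_of, regions_of, pinpoint gives the robot as it stands. Calls block until the motion is done:
- ctrl.reach(position, orientation): joint-space move of the TCP to a pose.
- ctrl.move_straight(position, velocity=0.15, rotation=None, contact_N=None): straight line of the TCP; rotation=None keeps the orientation; velocity is the mean speed in m/s. With contact_N (N) it stops when the force on the tool has changed by that much, and returns True; else False.
- ctrl.move_joints(angles): joint-space move.
- eoat.move_gripper(opening, newtons=None): opening from 0.0 (shut) to 1.0 (fully open); newtons is the grip in N (None keeps the last); returns when the fingers have stopped.
- ctrl.hold(seconds).
- ik(position, orientation): joint angles nearest the present ones, or None.
- status.get_state(): the state.
- read_camera(name): name is "scene" or "top" or "wrist"; returns the picture (400x640x3 uint8, red, green, blue); there is no depth.
- camera_info(name): a dict with "vfov" (degrees; the focal length in pixels is half the picture's height over the tangent of half this angle, whatever the lens; pixels are square), "cx", "cy" (the principal point, pixels), "R" (3x3) and "t" (3): a world point X has camera coordinates R X + t. Camera axes: x right, y down, z forward; pixel columns grow to the right and rows downward; lengths in m; the calibration is good to about 2 mm. A picture is of the moment at which its call begins: read the wrist's pose just before it. camera_info takes no time and is no camera call; for the wrist camera it gives the pose at the moment of the call.
A pose or a line that the arm cannot do raises ctrl.IKError and nothing moves.
- ticket.job_done(): hands the job in; it is judged then, once.
Trained networks look in the newest picture that a camera, given by its name, has taken for a name from the list of things; names that differ only in an ending like _2 or _b are one class to them, and where a whole thing is asked for, a point or a joint stands for the part that bears it (a point fixed in the world has none). Each returns a list of dicts, best first, with "conf" (0 to 1); they miss things now and then, are a little off and sometimes report something else, mostly with a low value. They report only what shows in the picture. A call takes as long as a camera call. They do not tell look-alikes from the thing itself.
- boxes_of(camera, query): "centre" ([column, row] as shares, 0 to 1, of the picture: columns of its width, rows of its height, amid what is visible of it).
- regions_of(camera, query): "mask" (400x640 bool, what is visible of it) and "centre" ([column, row] as shares, 0 to 1, of the picture: columns of its width, rows of its height, amid what is visible of it).
- pinpoint(camera, query): "centre" ([column, row] as shares, 0 to 1, of the picture: columns of its width, rows of its height: a listed point, or the origin of a listed thing).
The state is a dict: "time": time; "joints": joint angles; "joint_velocities": joint speeds; "tau": joint torques, N m; "eef_pos": TCP position; "ee_rot": TCP orientation; "ft_force": force on the tool from outside, world axes, zero at the start; "wrist_torque": the same for the moment, N m; "opening": opening from 0.0 (shut) to 1.0 (fully open); "grasp_force": force on a finger pad.
Only numpy, scipy, OpenCV 4.12 (cv2) and the standard library are available. Lean on these libraries where they do the work, as an engineer would, in place of code of your own. Each camera call takes 0.05 s, during which the arm holds its last target. There are 200 camera calls.

## Task

A tea tin has fallen over on the shop counter: stand it upright on the counter and let go of it, then take it again, carry it over the rack of jars and cans and hold it over the checkout scanner, whose window reads the code on the tin's underside. Finish still holding it there, upright and still, about 15 mm above the glass, centred on the window and with the tin's wide side along the window's long side. Never touch the scanner, and leave the other goods where they are.

Things in the scene. Friction and masses are not known exactly. Their poses are not given: they have to be found in the camera images.
- tin_centre (a point): The fallen tea tin, bare metal with a paper band: a rectangular tin 58 (its x) x 40 (its y) x 120 mm (its z), with a round press-on lid 30 mm across and 22 mm tall on its top face; 0.15 to 0.31 kg. It lies on one of its broad (58 mm wide) faces to the robot's right of the rack. This point is the centre of the 120 mm tall part, 60 mm above the tin's underside, 82 mm below the lid's top. z points from underside to lid.
- scan_window (a point): The checkout scanner, a black block 130 x 100 x 45 mm fixed on the counter to the robot's left of the rack, with a 90 x 60 mm pale grey glass window, grey-framed, flush in its top. This point is the centre of the window at the top surface; x runs along the window's long side, y along the short one, z up. (The other flat black thing there, a shallow open coin tray, is not it.)
- rack: Low fixed display rack 460 (x) x 90 (y) x 30 mm high with thin side rails up to 51 mm, between the tin and the scanner. Origin at the centre of its underside. Jars and cans stand on it.
- jar_a: A jar standing on the rack, 60 mm across, 90 mm tall; origin at its underside. Bystander.
- can_a: A can standing on the rack, 60 mm across, 105 mm tall; origin at its underside. Bystander.
- jar_b: A jar standing on the rack, 60 mm across, 90 mm tall; origin at its underside. Bystander.
- can_b: A can standing on the rack, 60 mm across, 105 mm tall; origin at its underside. Bystander.
- tin_b: A tea tin just like the fallen one, but standing upright (142 mm tall with lid); origin at its underside. Bystander.
- tin_c: A tea tin just like the fallen one, but standing upright (142 mm tall with lid); origin at its underside. Bystander.
- tape: Cardboard tape roll lying flat, 72 mm across, 22 mm tall; origin at its underside. Bystander.
There are look-alikes about, which are no part of the job. Leave any orange or pink look-alike of the part that bears tin_centre alone.

How it is judged (in metres and radians):
On the way, in this order (a step that is already met when the one before it is completed fails the run):
1. the fallen tin stands upright on the counter, let go (angle between tin_centre's own z axis and vertical below 0.12 rad and height (world z) of tin_centre between 0.055 and 0.065 m and contact force between tin and the fingers below 0.05 N and linear speed of tin below 0.02 m/s), for 0.3 s.
2. the tin is carried over the rack (height (world z) of tin_centre above 0.14 m and x of tin_centre in the frame of rack between -0.23 and 0.23 m and y of tin_centre in the frame of rack between -0.045 and 0.045 m), for 0.04 s.
At the end, for the whole second after the job is handed in: The tin is held in the fingers, still, upright within 7 degrees, its underside 3 to 30 mm above the scanner's window, its centre within 12 mm of the window's centre (seen from above), its wide side along the window's long side within 10 degrees (either way round), with nothing touching the scanner (horizontal distance between tin_centre and scan_window below 0.012 m and z of tin_centre in the frame of scan_window between 0.063 and 0.09 m and angle between tin_centre's own z axis and vertical below 0.12 rad and angle between the x axis of tin_centre and the x axis of scan_window, either way round below 0.17 rad and contact force between tin and the fingers above 0.5 N and contact force between scanner and anything else below 0.05 N and linear speed of tin below 0.02 m/s); the arm keeps its last pose, push and grip.
It fails at once if the scanner is touched (contact force between scanner and anything else above 0.5 N).
It fails at once if a bystander is shifted by more than 20 mm or tipped (distance of any of jar_a, can_a, jar_b, can_b, tin_b, tin_c, tape from where it was at the start of the episode above 0.02 m or angle between any of jar_a, can_a, jar_b, can_b, tin_b, tin_c, tape's own z axis and vertical above 0.3 rad).
It also fails if it takes over 72 s, if anything falls off the work surface, if the arm or the gripper's body presses on something with over 40 N, if the wrist force passes 120 N, or if a joint passes its speed limit or range.

## Working session

There is one attempt and no reset: what is moved stays moved. The work goes in short steps, each a Python script; the robot and the scene stay as the last script left them, time stands still between calls to the robot, and variables do not carry over. Pictures are saved under pics/ and viewed, at most 10 in all, crops included, and the job is handed in when it is done.

```bash
mkdir -p pics; cat > h.py <<'E'
import numpy as np, cv2
from rig import *
def ray(cam,px):
    i=camera_info(cam); f=200/np.tan(np.radians(i["vfov"]/2)); R=np.array(i["R"]);t=np.array(i["t"])
    d=R.T@np.array([(px[0]-i["cx"])/f,(px[1]-i["cy"])/f,1]); return -R.T@t,d
def at(cam,px,z):
    c,d=ray(cam,px); return c+d*(z-c[2])/d[2]
def proj(cam,X):
    i=camera_info(cam); f=200/np.tan(np.radians(i["vfov"]/2)); p=np.array(i["R"])@X+i["t"]
    return p[:2]/p[2]*f+[i["cx"],i["cy"]]
def save(n,im): cv2.imwrite("pics/"+n,cv2.cvtColor(im,cv2.COLOR_RGB2BGR))
E
python3 - <<'E'
from h import *
a=read_camera("top");b=read_camera("scene");w=read_camera("wrist")
save("top.png",a);save("scene.png",b);save("wrist.png",w)
S=np.array([640,400])
for c in("top","scene"):
  i=camera_info(c);print(c,i["vfov"],ray(c,(320,200)))
  for q in("tin_centre","scan_window","rack","jar_a","can_a","tin_b","tape"):
    z={"tin_centre":.02,"scan_window":.045,"jar_a":.03,"can_a":.03}.get(q,0)
    for r in pinpoint(c,q):
        p=np.array(r["centre"])*S;print(c,q,round(r["conf"],2),p.round(),at(c,p,z).round(3))
E
```

```text
top 54.49333080831985 (array([ 0.3869254 , -0.03031116,  1.03449917]), array([ 0.17301774, -0.02710346, -0.98462401]))
top tin_centre 0.95 [400. 228.] [ 0.494 -0.27   0.02 ]
top tin_centre 0.85 [451. 170.] [ 0.655 -0.411  0.02 ]
top tin_centre 0.78 [369. 280.] [ 0.358 -0.187  0.02 ]
top tin_centre 0.71 [454. 287.] [ 0.344 -0.405  0.02 ]
top scan_window 0.73 [213. 235.] [0.465 0.212 0.045]
top scan_window 0.57 [309. 242.] [ 0.451 -0.031  0.045]
top rack 0.85 [304. 191.] [ 0.594 -0.016  0.   ]
top jar_a 0.85 [308. 243.] [ 0.45  -0.028  0.03 ]
top jar_a 0.79 [303. 177.] [ 0.626 -0.012  0.03 ]
top can_a 0.94 [305. 140.] [ 0.728 -0.014  0.03 ]
top can_a 0.63 [303. 203.] [ 0.556 -0.014  0.03 ]
top tin_b 0.74 [341. 133.] [ 0.76  -0.115  0.   ]
top tin_b 0.7 [389. 135.] [ 0.758 -0.248  0.   ]
top tin_b 0.52 [302. 202.] [ 0.561 -0.011  0.   ]
top tape 0.75 [161. 203.] [0.552 0.366 0.   ]
scene 44.762346944459125 (array([ 1.63742912, -0.20087235,  0.78848495]), array([-0.84462857,  0.14056077, -0.5174648 ]))
scene tin_centre 0.94 [175. 271.] [ 0.649 -0.405  0.02 ]
scene tin_centre 0.87 [188. 208.] [ 0.356 -0.389  0.02 ]
scene tin_centre 0.84 [254. 205.] [ 0.376 -0.194  0.02 ]
scene tin_centre 0.68 [231. 229.] [ 0.492 -0.265  0.02 ]
scene scan_window 0.89 [394. 200.] [0.467 0.216 0.045]
scene rack 0.89 [325. 244.] [ 0.583 -0.012  0.   ]
scene jar_a 0.62 [317. 210.] [ 0.452 -0.013  0.03 ]
scene jar_a 0.6 [326. 245.] [ 0.628 -0.019  0.03 ]
scene can_a 0.87 [323. 226.] [ 0.539 -0.011  0.03 ]
scene can_a 0.65 [337. 271.] [ 0.735 -0.012  0.03 ]
scene tin_b 0.93 [245. 298.] [ 0.76  -0.239  0.   ]
scene tin_b 0.77 [294. 291.] [ 0.755 -0.12   0.   ]
scene tin_b 0.48 [325. 225.] [0.493 0.003 0.   ]
scene tape 0.56 [455. 226.] [0.567 0.368 0.   ]
```

View pics/top.png

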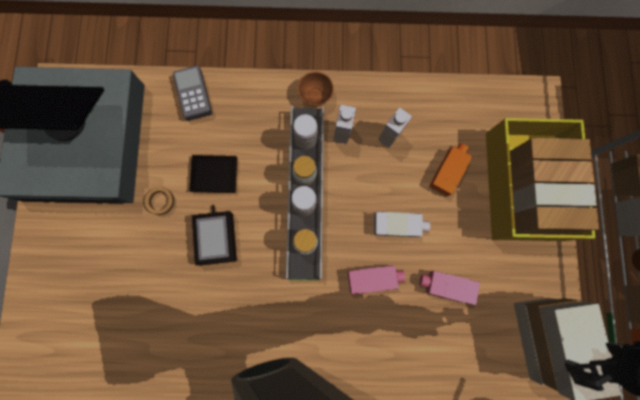

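View pics/scene.png

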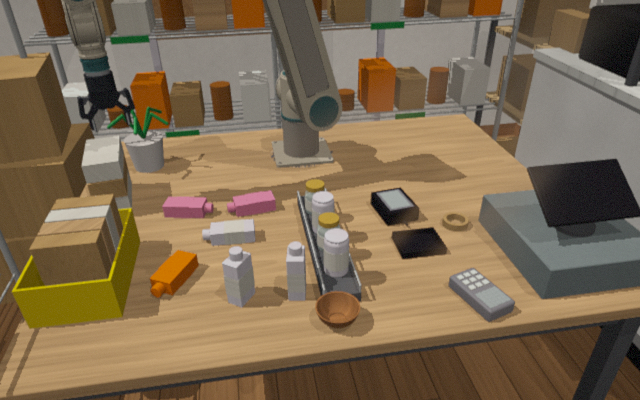

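Top view: the bare-metal tin lies at about (400,225) with its lid at (427,226), pointing toward −y. The scanner is at (213,237), and pink and orange look-alikes sit nearby. I'll move above the tin for a close wrist look.

```bash
python3 - <<'E'
from h import *
R=np.array([[0,1,0],[1,0,0],[0,0,-1.]])
print(np.array(status.get_state()["ee_rot"]).round(2), status.get_state()["ft_force"])
for q in (R,-R*[1,1,-1]): print(ik([.49,-.27,.3],q))
c,d=ray("wrist",(320,200));print("wristcam",c,d)
ctrl.reach([.47,-.27,.32],R)
w=read_camera("wrist");save("w1.png",w);c,d=ray("wrist",(320,200));print("wristcam",c,d)
S=np.array([640,400])
for r in pinpoint("wrist","tin_centre"):
    p=np.array(r["centre"])*S;print(r["conf"],p,at("wrist",p,.02))
for r in regions_of("wrist","tin_centre"):
    m=r["mask"].astype(np.uint8);cs,_=cv2.findContours(m,0,2);k=max(cs,key=cv2.contourArea)[:,0]
    P=np.array([at("wrist",p,.04)[:2] for p in k]).astype(np.float32);print(r["conf"],cv2.minAreaRect(P),np.array(r["centre"])*S)
for p in (-.6,-.9,-1.2,-1.57):
  for x,y in((.5,-.3),(.5,-.35),(.55,-.3)):
    for e in(50,60,70):
      a=np.radians(e);h=np.array([np.cos(p),np.sin(p),0])
      z=h*np.sin(a)+np.array([0,0,-np.cos(a)])
      o=[]
      for s in(1,-1):
        yy=s*np.array([-np.sin(p),np.cos(p),0]);o.append(ik(np.array([x,y,.085])-.003*z,np.c_[np.cross(yy,z),yy,z]))
      print(p,x,y,e,[None if v is None else np.round(v).tolist() for v in o])
E
```

```text
[[ 0.93  0.36 -0.  ]
 [ 0.36 -0.93 -0.  ]
 [-0.    0.   -1.  ]] [-0.48718655 -0.30636604 -0.89863054]
[-35.47595062   7.97246319  -5.62425881  76.403278     0.
  54.52404938]
[ -35.47595062    7.97246319   -5.62425881   76.403278      0.
 -125.47595062]
wristcam [ 0.28799509 -0.55939244  0.37388328] [-0.25346317 -0.10834817 -0.96142046]
wristcam [ 0.47021613 -0.20533641  0.4401666 ] [ 0.00906249 -0.27570917 -0.96136077]
0.79 [218.816 255.4  ] [ 0.34222002 -0.40074905  0.02      ]
0.78 [346.688 150.32 ] [ 0.50615969 -0.26379874  0.02      ]
0.56 [221.888  92.6  ] [ 0.36101297 -0.19693239  0.02      ]
0.55 [453.376 259.2  ] [ 0.64865544 -0.40671105  0.02      ]
0.9 ((0.3665068447589874, -0.2047080099582672), (0.06555063277482986, 0.1402985155582428), 8.236594200134277) [222.08  92.52]
0.83 ((0.5038434863090515, -0.27225565910339355), (0.13883057236671448, 0.05973977968096733), 87.70824432373047) [347.072 154.92 ]
0.8 ((0.35056689381599426, -0.38490352034568787), (0.1512001007795334, 0.06380575150251389), 77.74958801269531) [222.208 239.   ]
0.63 ((0.6521062850952148, -0.405429393053054
[... 2667 characters left out ...]
7.0, -41.0, -9.0, -67.0, 57.0], [-12.0, 27.0, -41.0, -9.0, -67.0, -123.0]]
-1.57 0.5 -0.35 50 [[-23.0, 19.0, -36.0, 10.0, -45.0, 57.0], [-23.0, 19.0, -36.0, 10.0, -45.0, -123.0]]
-1.57 0.5 -0.35 60 [[-20.0, 23.0, -39.0, -3.0, -54.0, 54.0], [-20.0, 23.0, -39.0, -3.0, -54.0, -126.0]]
-1.57 0.5 -0.35 70 [[-18.0, 28.0, -42.0, -21.0, -63.0, 46.0], [-18.0, 28.0, -42.0, -21.0, -63.0, -134.0]]
-1.57 0.55 -0.3 50 [[-16.0, 23.0, -30.0, 19.0, -47.0, 66.0], [-16.0, 23.0, -30.0, 19.0, -47.0, -114.0]]
-1.57 0.55 -0.3 60 [[-13.0, 26.0, -32.0, 10.0, -57.0, 65.0], [-13.0, 26.0, -32.0, 10.0, -57.0, -115.0]]
-1.57 0.55 -0.3 70 [[-11.0, 30.0, -34.0, -3.0, -67.0, 60.0], [-11.0, 30.0, -34.0, -3.0, -67.0, -120.0]]
```

View pics/w1.png

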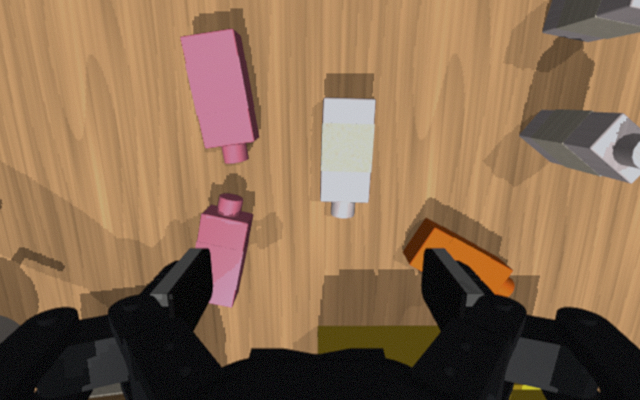

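The wrist view shows the tin upright in the image. Its top-face corners are about (324,98), (375,98), (321,201) and (370,201), with the lid at the lower end (343,210). Next I grasp with a tilted tool, rotate the tin 90° and stand it up.

```bash
cat > s2.py <<'E'
from h import *
K=[at("wrist",p,.04) for p in((324,98),(375,98),(321,201),(370,201))]
ax=(K[2]+K[3]-K[0]-K[1]);ax[2]=0;L=np.linalg.norm(ax)/2;zt=ax/np.linalg.norm(ax)
cen=sum(K)/4;cen[2]=.02
print("centre",cen,"axis",zt,"L",L,"W",np.linalg.norm(K[0]-K[1]))
Z=np.array([0,0,1.]);A=np.c_[np.cross(Z,zt),Z,zt]
a=np.radians(25);tz=-np.sin(a)*zt-np.cos(a)*Z
ty=np.cross(Z,zt);ty*=-np.sign(ty[0])     # camera on lid side
R0=np.c_[np.cross(ty,tz),ty,tz]
g=cen+.02*zt;g[2]=.028
yaw=-1.35;d=np.array([np.cos(yaw),np.sin(yaw),0])
Q=np.c_[np.cross(-d,Z),-d,Z]@A.T;R1=Q@R0
off=Q@(g-cen)                              # grasp pt rel. centre, final
tcp0=g-.003*tz;tcp1=np.array([.5,-.34,.062])+off-.003*R1[:,2]
print(tcp0,tcp1,R1[:,2],R1[:,0]); 
pre=tcp0-.1*tz
for p,R in((pre,R0),(tcp0,R0),(tcp1,R1),(tcp1+.12*Z,R1)):print(ik(p,R))
assert ik(tcp0,R0) is not None and ik(tcp1,R1) is not None
ctrl.reach(pre,R0);ctrl.move_straight(tcp0,.1)
eoat.move_gripper(0,80);s=status.get_state();print("grip",s["opening"],s["grasp_force"],s["ft_force"])
ctrl.move_straight(tcp0+.17*Z,.12)
ctrl.reach(tcp1+.12*Z,R1)
s=status.get_state();print(s["time"],s["opening"],s["grasp_force"],s["ft_force"])
save("sc2.png",read_camera("scene"))
np.savez("s2.npz",tcp1=tcp1,R1=R1)
E
python3 s2.py
```

```text
centre [ 0.50533301 -0.2623018   0.02      ] axis [-0.01758884 -0.9998453   0.        ] L 0.11811838211133277 W 0.05617838691011603
[ 0.50495894 -0.28356637  0.03071892] [ 0.49765248 -0.3295413   0.08326785] [ 0.19848747 -0.88430568 -0.42261826] [ 0.09255623 -0.41235851  0.90630779]
[ -46.74045862   29.65810837   -1.8473254    76.95968356   17.15697955
 -138.54193555]
[ -44.08287471   32.70864276   -9.54766787   65.40867781   17.98124097
 -135.89173596]
[ -19.81321812   23.87391357  -50.02630324  -32.91833645  -49.87842193
 -146.40388582]
[ -19.81321812    7.66561629  -46.5072395   -13.19097544  -49.87842193
 -146.40388582]
grip 0.663439334154727 86.96861743927002 [ 0.31645757 -2.6922214   3.28473148]
9.8833 0.6642144960310775 86.25283241271973 [ 0.45270883  0.18312254 -0.88141054]
```

View pics/sc2.png

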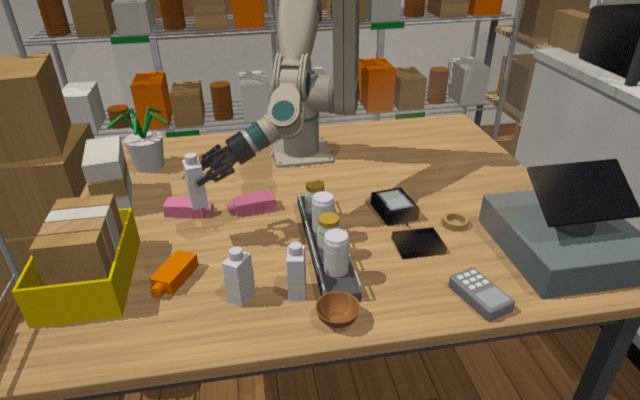

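The scene picture shows the tin held upright in the air around (195,185), with the lid up and a clear spot below it. Lowering it now.

```bash
cat > s3.py <<'E'
from h import *
D=np.load("s2.npz");t,R=D["tcp1"],D["R1"];Z=np.array([0,0,1.])
ctrl.move_straight(t+.02*Z,.1)
hit=ctrl.move_straight(t-.012*Z,.03,contact_N=4)
s=status.get_state();print("hit",hit,s["eef_pos"]-t,s["ft_force"])
eoat.move_gripper(1.0);ctrl.hold(.5)
p=np.array(s["eef_pos"]);ctrl.move_straight(p-.11*R[:,2],.1)
c=p+.003*R[:,2]; 
ctrl.move_straight(p-.11*R[:,2]+.12*Z,.15)
# top-down look, tool y along the tin's wide direction
d=np.array([R[0,2],R[1,2],0]);d/=np.linalg.norm(d)
y=R[:,1];Rd=np.c_[np.cross(y,-Z),y,-Z]
xy=np.array([.5,-.34])
ctrl.reach([*(xy-.03*d[:2]),.30],Rd)
save("w3.png",read_camera("wrist"));print(status.get_state()["time"],y)
S=np.array([640,400]);read_camera("top")
for cam in("wrist","top"):
  for r in pinpoint(cam,"tin_centre"):
    q=np.array(r["centre"])*S;print(cam,r["conf"],q,at(cam,q,.06))
print(proj("wrist",np.array([.5,-.34,.12])),camera_info("wrist"))
E
python3 s3.py
```

```text
hit True [-0.00010602 -0.00020319 -0.00098446] [ 0.8439093  -1.3419165   1.86112897]
16.05 [-9.75723358e-01 -2.19006687e-01  1.42250573e-18]
wrist 0.68 [189.696  36.48 ] [ 0.63736859 -0.40342679  0.06      ]
top 0.95 [431.104 228.92 ] [ 0.4894013  -0.33955636  0.06      ]
top 0.82 [451.904 167.52 ] [ 0.65077285 -0.39931734  0.06      ]
top 0.8 [369.728 278.88 ] [ 0.36276091 -0.18290628  0.06      ]
top 0.75 [452.8 288. ] [ 0.34384525 -0.3886823   0.06      ]
top 0.69 [162.304 203.68 ] [0.54087612 0.34071125 0.06      ]
[316.97472866 142.18779945] {'vfov': 59.466828917384326, 'cx': 316.6605602424747, 'cy': 194.79155649112053, 'R': array([[-0.9752896 , -0.22092811,  0.00098487],
       [-0.21286086,  0.94085176,  0.26360618],
       [-0.05916463,  0.25688273, -0.96462988]]), 't': array([0.41267826, 0.34994811, 0.53048927])}
```

View pics/w3.png

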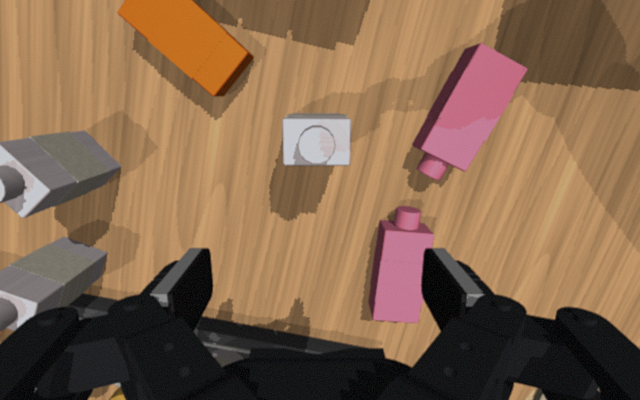

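The wrist view shows the tin standing alone. Its top-face corners are (284,115), (350,115), (284,165) and (350,165), which put its centre within 2 px of the prediction and square with the tool. Before taking it again, I'll take one clean wrist look at the scanner.

```bash
cat > s4.py <<'E'
from h import *
R=np.array([[0,-1,0],[-1,0,0],[0,0,-1.]])
ctrl.reach([.467,.16,.38],R)
w=read_camera("wrist");save("w4.png",w)
S=np.array([640,400])
for r in pinpoint("wrist","scan_window"):
    q=np.array(r["centre"])*S;print(r["conf"],q,at("wrist",q,.045))
g=cv2.cvtColor(w,cv2.COLOR_RGB2HSV)
m=((g[...,2]>70)&(g[...,1]<70)).astype(np.uint8)
cs,_=cv2.findContours(m,0,2)
for k in cs:
    if cv2.contourArea(k)>1500:
        P=np.array([at("wrist",p,.045)[:2] for p in k[:,0]]).astype(np.float32);print(cv2.boundingRect(k),cv2.minAreaRect(P))
print(status.get_state()["time"])
E
python3 s4.py
```

```text
0.55 [320.384 194.8  ] [0.4629203  0.21617787 0.045     ]
(195, 321, 67, 46) ((0.6014040112495422, 0.4514118432998657), (0.08027927577495575, 0.1001308485865593), 89.932861328125)
(0, 208, 101, 74) ((0.8423265218734741, 0.28995782136917114), (0.1534263789653778, 0.0736430287361145), 17.1680908203125)
(280, 162, 84, 63) ((0.4602164626121521, 0.21459203958511353), (0.10527585446834564, 0.07550254464149475), 7.62125825881958)
(586, 0, 54, 116) ((0.10721687227487564, 0.04924575239419937), (0.06478634476661682, 0.1441451758146286), 13.483960151672363)
(14, 0, 392, 45) ((0.591639518737793, 0.003661336377263069), (0.04777854308485985, 0.46058666706085205), 89.92717742919922)
18.0417
```

View pics/w4.png

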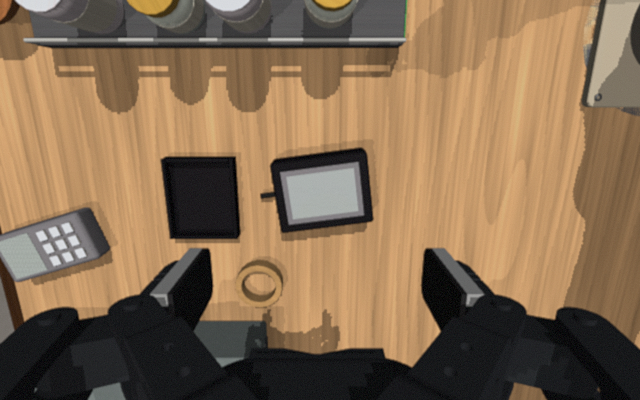

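The wrist view shows the scanner at about (321,193), its window edge rising slightly to the right (about 7.6° yaw), and the coin tray at (202,197). I'll take the window centre as (0.462, 0.215). Now I take the tin again and carry it over.

```bash
cat > s5.py <<'E'
from h import *
Z=np.array([0,0,1.])
D=np.load("s2.npz");y=D["R1"][:,1];Rd=np.c_[np.cross(y,-Z),y,-Z]
a=np.radians(7.6);y2=-np.array([np.cos(a),np.sin(a),0]);Rs=np.c_[np.cross(y2,-Z),y2,-Z]
ctrl.reach([.5,-.34,.28],Rd)
print("hit",ctrl.move_straight([.5,-.34,.101],.12,contact_N=8))
eoat.move_gripper(0,80);s=status.get_state();print(s["eef_pos"],s["opening"],s["grasp_force"])
ctrl.move_straight([.5,-.34,.31],.15)
ctrl.move_straight([.48,0,.31],.2,rotation=Rs)
ctrl.move_straight([.462,.215,.31],.2)
ctrl.move_straight([.462,.215,.19],.08)
ctrl.hold(.3)
s=status.get_state();print(s["time"],s["eef_pos"],s["opening"],s["grasp_force"],s["ft_force"])
save("w5.png",np.hstack([read_camera("wrist")])) 
sc=read_camera("scene");save("sc5.png",cv2.resize(sc[100:260,290:530],None,fx=3,fy=3))
S=np.array([640,400])
for c,q in(("scene","tin_centre"),("scene","scan_window")):
  for r in pinpoint(c,q)[:5]:print(c,q,r["conf"],np.array(r["centre"])*S)
print(proj("scene",np.array([.462,.215,.149])),proj("scene",np.array([.462,.215,.045])))
E
python3 s5.py
```

```text
hit False
[ 0.50048761 -0.34051088  0.10188045] 0.6722164808911034 85.49253702163696
28.475 [0.46210364 0.21504942 0.19019542] 0.6685502567719681 85.19705414772034 [ 0.05692792  0.30094991 -1.23406823]
scene tin_centre 0.79 [184.384 203.4  ]
scene tin_centre 0.75 [254.72 205.52]
scene tin_centre 0.75 [175.424 268.6  ]
scene tin_centre 0.74 [392.832 163.   ]
scene scan_window 0.67 [395.328 202.   ]
[396.24658546 167.96772046] [393.65961768 199.41196896]
```

View pics/sc5.png

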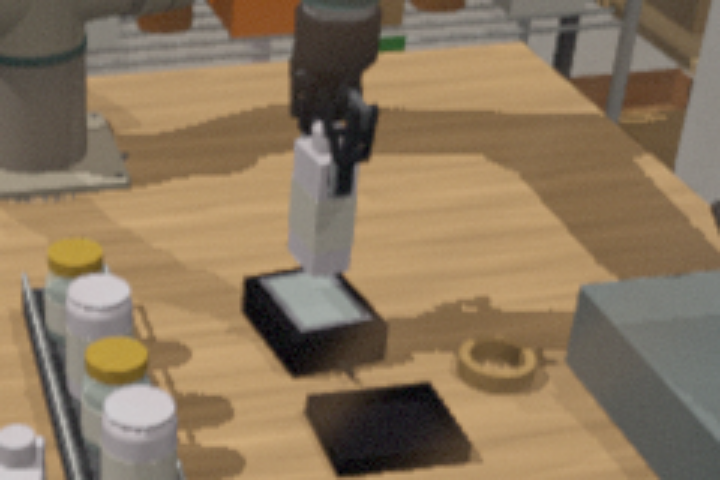

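View pics/w5.png

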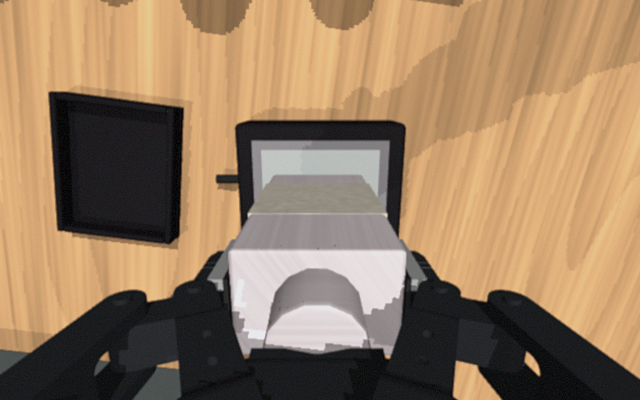

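Both pictures show the tin upright over the scanner and gripped on its wide sides. In the wrist view the near top edge is at row ~248 and the bottom edge at row ~177, centred on column ~318. I'll check that against projected corners.

```bash
python3 - <<'E'
from h import *
s=status.get_state();p=np.array(s["eef_pos"]);R=np.array(s["ee_rot"])
for tilt in(-5,0,5):
  Q=cv2.Rodrigues(R[:,1]*np.radians(tilt))[0]@R
  g=p+[0,0,-.003]
  for n,z in(("top",-.022),("bot",.098)):
    print(tilt,n,[proj("wrist",g+Q@np.array([.02*a,.029*b,z])).round(0).tolist() for a,b in((1,-1),(1,1),(-1,-1),(-1,1))])
a=np.radians(7.6);u=np.array([np.cos(a),np.sin(a),0]);v=np.array([-u[1],u[0],0])
c=np.array([.462,.215,.045])
print("glass",[proj("wrist",c+.045*i*u+.03*j*v).round().tolist() for i,j in((1,-1),(-1,-1),(1,1),(-1,1))])
print("glass scene",[proj("scene",c+.045*i*u+.03*j*v).round().tolist() for i,j in((1,-1),(-1,-1),(1,1),(-1,1))])
E
```

```text
-5 top [[227.0, 246.0], [409.0, 246.0], [232.0, 359.0], [404.0, 359.0]]
-5 bot [[273.0, 187.0], [362.0, 187.0], [275.0, 246.0], [360.0, 246.0]]
0 top [[226.0, 254.0], [410.0, 254.0], [234.0, 360.0], [402.0, 360.0]]
0 bot [[273.0, 175.0], [362.0, 175.0], [274.0, 233.0], [360.0, 233.0]]
5 top [[225.0, 262.0], [411.0, 262.0], [235.0, 361.0], [400.0, 361.0]]
5 bot [[272.0, 162.0], [363.0, 162.0], [274.0, 220.0], [361.0, 220.0]]
glass [[258.0, 150.0], [377.0, 150.0], [261.0, 224.0], [373.0, 224.0]]
glass scene [[391.0, 209.0], [378.0, 194.0], [410.0, 205.0], [396.0, 191.0]]
```

The tin is upright within about 2°, and the glass outline is within 2 mm of where I placed it. I'll do the final descent with a 2 mm trim, then hand in.

```bash
python3 - <<'E'
from h import *
ctrl.move_straight([.460,.216,.163],.04);ctrl.hold(1.0)
s=status.get_state();print(s["time"],s["eef_pos"],s["grasp_force"],s["ft_force"])
read_camera("scene")
for r in pinpoint("scene","tin_centre"):
    q=np.array(r["centre"])*[640,400]
    if q[0]>340:print(q,proj("scene",np.array([.46,.216,.121])))
print(ticket.job_done())
E
```

```text
30.5 [0.45999948 0.21601212 0.16300581] 85.19564509391785 [ 0.05719076  0.50307662 -1.63312845]
[392.128 173.52 ] [395.65659651 176.32530259]
the job is handed in; nothing more can be done
None
```

The tin was stood upright and let go, then carried over the rack; it is now held upright about 15 mm above the scanner window. The job was handed in at about 30 s, and I saw no contact with the scanner or the other goods, but no verdict was returned.

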